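# Feel for the isolators behind the supply box and switch on any that is off

### The arm

A 6-joint arm with a two-finger parallel gripper is mounted at the origin on a cart in front of the work surface, level with it; the furniture and walls round the work are solid. World frame = base frame: x ahead of the robot, y to its left, z up, the work surface at z = 0. Lengths are in m, angles in rad, forces in N, time in s.
With the tool pointing down it reaches from about 0.25 to 0.8 m from the base axis. Payload 8.5 kg.
Tool frame: the origin (TCP) lies at the centre of the arm's flange, where the gripper is bolted on; the fingertips stand 173 mm ahead of it and the grasp point (between the pads) lies 155 mm ahead of it; x points along the fingers, y is the direction in which the jaws open and shut, and the axes are right-handed (so a half turn about x gives the same grasp; the last joint's range is limited). The gripper opens to 85 mm and grips with 20 to 120 N. Pads are 22 mm wide; open, the fingers measure 114 mm over their backs; the gripper's body (76 mm by 85 mm) begins 54 mm behind the grasp point. The pads swing forward as they close: fully open they stand 13 mm farther back than shut.
Start: joints at [-1.28, 0.238, -0.013, 1.319, 0, 1.571], TCP at [0.151, -0.503, 0.405] pointing down, gripper open.
Joint ranges: [-2.66, 2.66], [-1.03, 1.9], [-1.14, 1.46], [-1.82, 2.27], [-1.45, 1.34], [-3.14, 3.14]. Speed limits (rad/s): [2.22, 2.22, 2.79, 3.14, 3.14, 3.14].

### API

Orientations are given as a unit quaternion [w, x, y, z].
In Python, from cell import r, read_camera, get_calibration gives the robot as it stands. The module is installed in compiled form; this text tells all that it offers.
- The arm moves only by the tool arm_command, never from a script. Its argument "deltas" is a list that holds one entry, the list of rows, each a list of 5 numbers: the shift along the tool's x, y, z in mm, then the turn about the tool's x in rad, then the opening in per cent of the stroke, from 0 (shut) to 100 (fully open). A call has 1 to 10 rows; each row is the pose to reach, as a shift and turn from the pose measured when the call began, along the tool's axes at that moment; what a row does not reach only later rows make up. A row lasts 1/12 s, in which the tool goes at most 41.7 mm and 7.16 degrees, less where a joint would pass 70% of its speed; a pose out of reach is approached as far as the arm can. A call with a gripper value outside its range is refused whole. The fingers move at their own pace and stop on an object; "grip_force" is the grip in N (left out, the last holds). Time passes only in rows, so rows that repeat a pose let the fingers close. It gives the time, the measured TCP pose, the force and the opening at its end, in the units of the state.
- r.sense(): the state, without advancing time (a new reading comes with each control period).
- read_camera(name): name is "scene" or "top" or "wrist"; returns the picture (420x560x3 uint8, blue, green, red); there is no depth.
- get_calibration(name): a dict with "K" (3x3 intrinsics, pixels), "world_to_cam" (4x4, takes a point from world to camera coordinates); the wrist camera has in their place "T_tool_cam" (4x4, takes a point from camera to tool coordinates, whose origin is the TCP and whose axes are the tool frame's). Camera axes: x right, y down, z forward; pixel columns grow to the right and rows downward; lengths in m; the calibration is good to about 2 mm. A picture is of the moment at which its call begins: read the wrist's pose just before it. get_calibration takes no time and is no camera call.
- r.job_done(): hands the job in, once; it reports no verdict.
The state is a dict: "time_s": time; "qpos": joint angles; "qvel": joint speeds; "joint_efforts": joint torques, N m; "eef_pos": TCP position; "ee_rot": TCP orientation; "force": force on the tool from outside, world axes, zero at the start; "wrist_torque": the same for the moment, N m; "opening": finger opening in m.
Only numpy, scipy, OpenCV 4.12 (cv2) and the standard library are available. Lean on these libraries where they do the work, as an engineer would, in place of code of your own. Each camera call takes 0.05 s, during which the arm holds its last target.

### The job

Before the leak test, both isolator handles at the back of the grey supply box must be on, that is, swung to the left as seen from the robot. They are hidden under the roof, so reach in from behind, feel how each one stands, throw over to the left any that is off, and leave one that is already on as it is. Do not force a handle against its stop, and leave the things round about where they lie.

Things in the scene. Friction and masses are not known exactly. Their poses are not given: they have to be found in the camera images.
- supply_box: Grey steel box with dial and two sockets on its front, fixed to the bench. Origin on the bench; x points from the front panel to the rear (away from the robot), y left as the robot sees it, z up; turned up to 0.15 rad. In mm: closed body x -45..40, y -148..113, z 6..86. End cheeks, 4 mm thick, at y -150..-146 and 111..115, reach to x 80, up to the roof; the rear is open between them.
- roof_edge (a point): Top of the roof's rear edge, at (93, 0, 90) mm in the box's frame, box axes. The roof is a 4 mm plate (z 86..90) over the full width. It covers the handles, so upright fingers cannot get at them: reach in from behind under this edge with the fingers tilted 30 to 45 degrees, pointing down and forward (box -x).
- left_bay (a point): Mean place of the left isolator's pivot, (40, 62.5, 40) mm in the box's frame; the real pivot stands up to 15 mm to either side along y, not measured. Its handle is a black paddle 10 mm thick (12 at the round tip), z 25..55, 53 mm long, jutting to the rear. It swings level: OFF leans 0.32 rad to -y (right), ON 0.32 rad to +y (left); the end goes from 15 mm on one side to 15 mm on the other.
- right_bay (a point): The same for the right isolator, (40, -62.5, 40) mm, independent offset. At least one of the two is off, either one. An over-centre action holds a handle at either stop: pushed sideways near its end it leaves OFF at 5 to 6 N, gives less and less, and after 10 to 14 mm snaps over to ON by itself. Pushed on against its stop it hardly gives: the force climbs about 5 N per mm.
- middle_gap (a point): Free point at (82, 0, 40) mm in the box's frame, box axes: between the isolators, at the depth and mid height where a fingertip meets the handles. No handle comes within 25 mm of it along y in any state. From here the left handle lies towards +y, the right one towards -y. Taller equipment stands some 40 to 100 mm beyond both ends of the box: mind the wrist.
- right_gap (a point): Free point at (82, -123, 40) mm in the box's frame, box axes: between the right handle and the right cheek, at the same depth and height. Free for 23 mm either way along y in any state. The right handle lies from here towards +y.
- wrench: Bystander: flat steel open-ended spanner, 30 x 150 x 5 mm, lying behind the supply box. Origin at the middle of its underside, y along its length.
- tape_roll: Bystander: roll of tape, 73 mm across, 25 mm high, lying flat behind the box. Origin at the centre of its underside.
- grease_tin: Bystander: flat round tin, 54 mm across, 24 mm high, at the bench's front edge to the right of the box. Origin at the centre of its underside.

How it is judged:
At the end, for the whole second after the job is handed in: Both handles stand on, their tips at least 11 mm to the left (+y) side of their own pivots (fully on is about 15 mm) (y of handle_a_c0 in the frame of isolator_a above 0.011 m and y of handle_b_c0 in the frame of isolator_b above 0.011 m); the robot touches nothing.
It fails at once if a handle is pushed with more than 20 N (contact force between any of handle_a_c0, handle_a_c1, handle_a_c2, handle_b_c0, handle_b_c1, handle_b_c2 and anything else above 20 N).
It fails at once if a handle that was on is thrown off ((y of handle_a_c0 in the frame of isolator_a below 0 m and distance of handle_a_c0 from where it was at the start of the episode above 0.022 m) or (y of handle_b_c0 in the frame of isolator_b below 0 m and distance of handle_b_c0 from where it was at the start of the episode above 0.022 m)).
It fails at once if the spanner, tape roll or tin is moved by more than 30 mm (distance of any of wrench, tape_roll, grease_tin from where it was at the start of the episode above 0.03 m).
It also fails if it takes over 51 s, if anything falls off the work surface, if the arm or the gripper's body presses on something with over 40 N, if the wrist force passes 120 N, or if a joint passes its speed limit or range.

## Working session

There is one attempt and no reset: what is moved stays moved. The work goes in short steps, Python scripts to look and compute and a tool call to move; the robot and the scene stay as the last step left them, time stands still between calls to the robot, and variables do not carry over. Pictures are saved under pics/ and viewed, and the job is handed in when it is done.

Besides the shell and the picture viewer there is one more tool, called after ">>>" by a JSON object that holds its "name" and its "arguments", one argument or row to a line. arm_command: Moves the arm, as the interface text tells. Its arguments: {"type":"object","properties":{"deltas":{"type":"array"},"grip_force":{"type":"number"}},"required":["deltas"]}

```bash
ls; mkdir -p pics; python3 - <<'E'
from cell import r, read_camera, get_calibration
import cv2
print(r.sense())
for n in ["scene","top"]:
    cv2.imwrite(f"pics/{n}0.png",read_camera(n)); print(get_calibration(n))
print(get_calibration("wrist"))
E
```

```text
pics
{'time_s': 0.0, 'qpos': array([-1.27998964e+00,  2.38757479e-01, -1.42546920e-02,  1.31923418e+00,
        5.46567602e-06,  1.57084542e+00]), 'qvel': array([ 0.00132826, -0.00016796, -0.0003772 ,  0.00065904,  0.00168607,
       -0.00010349]), 'joint_efforts': array([ 2.49874312e-03, -5.38778687e+01,  3.46441984e+01,  1.82943209e-02,
        1.05520835e-04, -5.13871953e-06]), 'eef_pos': array([ 0.15047955, -0.50278334,  0.40408952]), 'ee_rot': array([-0.10192905, -0.69957502, -0.10294411,  0.69971978]), 'force': array([-0.361786  , -0.50637469, -0.62294937]), 'wrist_torque': array([ 0.02254916, -0.04745647,  0.03213033]), 'opening': 0.08558758363274853}
{'K': array([[480.98593704,   0.        , 279.59095043],
       [  0.        , 480.98593704, 211.9748447 ],
       [  0.        ,   0.        ,   1.        ]]), 'world_to_cam': array([[ 0.98974523,  0.14283786, -0.00131711, -0.57673058],
       [ 0.12785579, -0.88996849, -0.43773164, -0.0811175 ],
       [-0.06369684,  0.4330744 , -0.89910471,  1.21817858],
       [ 0.        ,  0.        ,  0.        ,  1.        ]])}
{'K': arra
[... 229 characters left out ...]
      [-0.99379799, -0.01745705, -0.10982174,  0.60974113],
       [ 0.11023322, -0.0246743 , -0.99359942,  1.11104005],
       [ 0.        ,  0.        ,  0.        ,  1.        ]])}
{'K': array([[321.07007569,   0.        , 279.26419633],
       [  0.        , 321.07007569, 207.49223538],
       [  0.        ,   0.        ,   1.        ]]), 'T_tool_cam': array([[ 1.34435906e-03, -2.65978290e-01,  9.63978082e-01,
         3.03529534e-02],
       [ 9.99999091e-01,  4.53547688e-04, -1.26945210e-03,
         6.88986362e-04],
       [-9.95633319e-05,  9.63978913e-01,  2.65978658e-01,
        -6.79227098e-02],
       [ 0.00000000e+00,  0.00000000e+00,  0.00000000e+00,
         1.00000000e+00]])}
```

View pics/scene0.png

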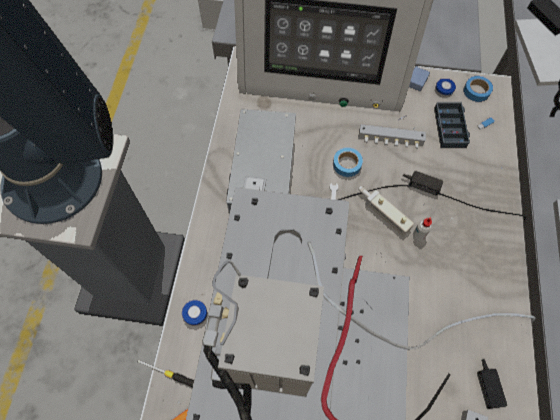

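View pics/top0.png

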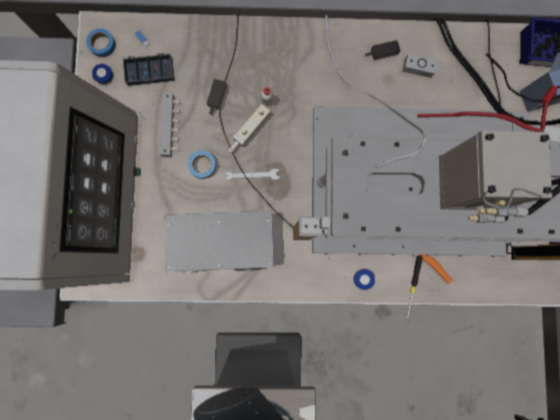

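The top view shows the box roof at about cols 165–285, rows 212–270. The tape roll is at (202,164), the spanner at (252,175) and the tin at (364,279). I'll zoom in for the corners.

```bash
python3 - <<'E'
import cv2
a=cv2.imread("pics/top0.png")[130:300,150:350]; cv2.imwrite("pics/topz.png",cv2.resize(a,None,fx=4,fy=4,interpolation=cv2.INTER_CUBIC)[:600])
a=cv2.imread("pics/scene0.png")[90:220,210:380]; cv2.imwrite("pics/scz.png",cv2.resize(a,None,fx=4,fy=4,interpolation=cv2.INTER_CUBIC))
E
```

```text
(no output)
```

View pics/topz.png

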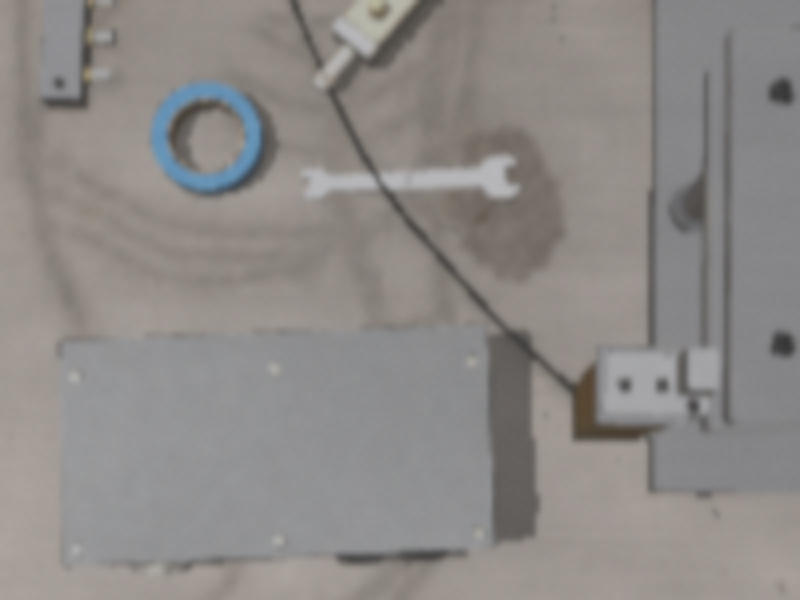

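View pics/scz.png

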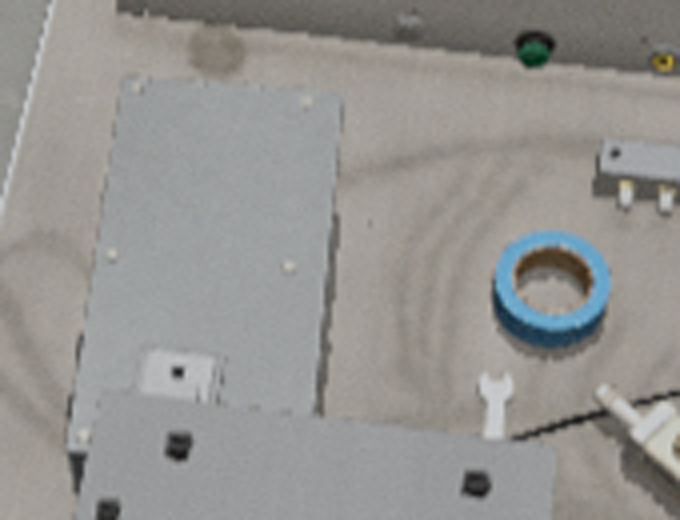

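```bash
cat > h.py <<'E'
import numpy as np
from cell import get_calibration
def ray(n,u,v,z):
    c=get_calibration(n);K=c["K"];M=c["world_to_cam"];R=M[:3,:3];t=M[:3,3]
    o=-R.T@t;d=R.T@np.linalg.inv(K)@np.array([u,v,1.]);return o+d*(z-o[2])/d[2]
E
python3 - <<'E'
from h import *
for p in [(165,215.5),(272,212.5),(273,265.75),(166.3,271.3)]: print("top",p,ray("top",*p,.09))
# scene roof: zoom/4+(210,90)
for p in [(122,77),(342,98),(318,415)]: print("sc",ray("scene",210+p[0]/4,90+p[1]/4,.09))
for n,p,z in [("tape",(150+207/4,130+137/4),.025),("wr l",(150+303/4,130+183/4),.005),("wr r",(150+520/4,130+176/4),.005)]: print(n,ray("top",*p,z))
print(ray("scene",210+552/4,90+285/4,.025), ray("scene",210+495/4,90+378/4,.005))
for p,z in [((313,108),.0),((597/4+150,130+345/4),.05),((130,285),.2),((110,108),.3)]: print(ray("top",*p,z))
E
```

```text
top (165, 215.5) [0.58567986 0.22655189 0.09      ]
top (272, 212.5) [ 0.59774557 -0.03794877  0.09      ]
top (273, 265.75) [ 0.46618183 -0.042517    0.09      ]
top (166.3, 271.3) [0.44905824 0.21755495 0.09      ]
sc [0.45254239 0.21828433 0.09      ]
sc [0.59078404 0.22172487 0.09      ]
sc [ 0.60591368 -0.00161949  0.09      ]
tape [0.73042148 0.15031488 0.025     ]
wr l [0.70438565 0.08768478 0.005     ]
wr r [ 0.7120946  -0.05901544  0.005     ]
[0.73585088 0.14589395 0.025     ] [0.70754289 0.08542329 0.005     ]
[ 0.90107983 -0.14828315  0.        ]
[ 0.59341336 -0.10903248  0.05      ]
[0.42199384 0.27028897 0.2       ]
[0.78451106 0.29879436 0.3       ]
```

```bash
python3 - <<'E'
from h import *
import cv2
from scipy.optimize import least_squares
obs=[]
# edge search: for model hypothesis, sample across edges at z=.09 in both images, find max gradient, refit
def proj(n,P):
    c=get_calibration(n);q=c["world_to_cam"][:3,:3]@P+c["world_to_cam"][:3,3];q=c["K"]@q;return q[:2]/q[2]
im={n:cv2.GaussianBlur(cv2.cvtColor(cv2.imread(f"pics/{n}0.png"),cv2.COLOR_BGR2LAB).astype(np.float32),(0,0),0.8) for n in("top","scene")}
def w(p,b): c,s=np.cos(p[2]),np.sin(p[2]);return np.array([p[0]+c*b[0]-s*b[1],p[1]+s*b[0]+c*b[1],.09])
for n in("top","scene"):
  p=np.array([.502,.085 if 0 else .0745,.05])
  # init from NE/NW corners
  p[:2]=np.array([.5917,.0943])-np.array([np.cos(.05)*.093+np.sin(.05)*.0175,np.sin(.05)*.093-np.cos(.05)*.0175])
  print(n,p)
  for it in range(6):
    rows=[];W=.012 if it<3 else .006
    E=[((.093,y),(1,0),'rear') for y in np.linspace(-.14,.105,40)]+[((x,.115),(0,1),'L') for x in np.linspace(-.04,.088,20)]
    if n=="top":E+=[((x,-.15),(0,-1),'R') for x in np.linspace(-.04,.088,20)]
    for b,d,k in E:
      ss=np.linspace(-W,W,49)
      px=np.array([proj(n,w(p,(b[0]+s*d[0],b[1]+s*d[1]))) for s in ss],np.float32)
      v=cv2.remap(im[n],px[:,0].reshape(1,-1),px[:,1].reshape(1,-1),cv2.INTER_LINEAR)[0]
      g=np.abs(np.gradient(v,axis=0)).sum(1);i=g.argmax()
      if 2<i<46: rows.append((b,d,ss[i],g[i],k))
    # small update
    def f(q):
      o=[]
      for b,d,s,g,k in rows:
        # target world point on edge
        t=w(p,(b[0]+s*d[0],b[1]+s*d[1]))
        c,sn=np.cos(q[2]),np.sin(q[2]);dx=t[0]-q[0];dy=t[1]-q[1]
        bx,by=c*dx+sn*dy,-sn*dx+c*dy
        o.append((bx-b[0])*d[0]+(by-b[1])*d[1])
      return np.array(o)*1000
    s=least_squares(f,p,loss="soft_l1");p=s.x
  res=f(p);ks=[r[4] for r in rows]
  print(p,{k:(round(np.mean([x for x,kk in zip(res,ks) if kk==k]),2),round(np.std([x for x,kk in zip(res,ks) if kk==k]),2),ks.count(k)) for k in set(ks)})
E
```

```text
top [0.49794159 0.10713007 0.05      ]Traceback (most recent call last):
  File "<stdin>", line 21, in <module>
  File "<stdin>", line 7, in proj
ValueError: time passes only in moves, steps and waits
```

```bash
cat > h.py <<'E'
import numpy as np, functools
from cell import get_calibration as _g
get_calibration=functools.lru_cache(None)(_g)
def ray(n,u,v,z):
    c=get_calibration(n);K=c["K"];M=c["world_to_cam"];R=M[:3,:3];t=M[:3,3]
    o=-R.T@t;d=R.T@np.linalg.inv(K)@np.array([u,v,1.]);return o+d*(z-o[2])/d[2]
def proj(n,P):
    c=get_calibration(n);q=c["world_to_cam"][:3,:3]@P+c["world_to_cam"][:3,3];q=c["K"]@q;return q[:2]/q[2]
E
python3 - <<'E'
from h import *
import cv2
from scipy.optimize import least_squares
im={n:cv2.GaussianBlur(cv2.cvtColor(cv2.imread(f"pics/{n}0.png"),cv2.COLOR_BGR2LAB).astype(np.float32),(0,0),0.8) for n in("top","scene")}
def w(p,b): c,s=np.cos(p[2]),np.sin(p[2]);return np.array([p[0]+c*b[0]-s*b[1],p[1]+s*b[0]+c*b[1],.09])
for n in("top","scene"):
  p=np.array([.4979,.1071,.05])
  for it in range(6):
    rows=[];W=.012 if it<3 else .006
    E=[((.093,y),(1,0),'rear') for y in np.linspace(-.14,.105,40)]+[((x,.115),(0,1),'L') for x in np.linspace(-.04,.088,20)]
    if n=="top":E+=[((x,-.15),(0,-1),'R') for x in np.linspace(-.04,.088,20)]
    for b,d,k in E:
      ss=np.linspace(-W,W,49)
      px=np.array([proj(n,w(p,(b[0]+s*d[0],b[1]+s*d[1]))) for s in ss],np.float32)
      v=cv2.remap(im[n],px[:,0].reshape(1,-1),px[:,1].reshape(1,-1),cv2.INTER_LINEAR)[0]
      g=np.abs(np.gradient(v,axis=0)).sum(1);i=g.argmax()
      if 2<i<46: rows.append((b,d,ss[i],k))
    def f(q):
      o=[]
      for b,d,s,k in rows:
        t=w(p,(b[0]+s*d[0],b[1]+s*d[1]))
        c,sn=np.cos(q[2]),np.sin(q[2]);dx=t[0]-q[0];dy=t[1]-q[1]
        o.append((c*dx+sn*dy-b[0])*d[0]+(-sn*dx+c*dy-b[1])*d[1])
      return np.array(o)*1000
    p0=p.copy();s=least_squares(f,p,loss="soft_l1")
    res=f(s.x);p=s.x
  ks=[r[3] for r in rows]
  print(n,p,{k:(round(np.mean([x for x,kk in zip(res,ks) if kk==k]),2),round(np.std([x for x,kk in zip(res,ks) if kk==k]),2),ks.count(k)) for k in set(ks)})
  v=cv2.imread(f"pics/{n}0.png")
  v=cv2.resize(v,None,fx=4,fy=4,interpolation=cv2.INTER_CUBIC)
  q=[(-.045,-.15),(-.045,.115),(.093,.115),(.093,-.15)]
  pts=np.array([(proj(n,w(p,b))+.5)*4 for b in q]).astype(int);cv2.polylines(v,[pts],True,(0,0,255),1)
  c=pts.mean(0).astype(int);cv2.imwrite(f"pics/fit_{n}.png",v[c[1]-300:c[1]+300,max(0,c[0]-380):c[0]+380])
E
```

```text
top [0.50245598 0.1092753  0.05303588] {'R': (np.float64(-0.3), np.float64(0.9), 19), 'rear': (np.float64(-0.33), np.float64(2.03), 40), 'L': (np.float64(-0.64), np.float64(1.45), 19)}
scene [0.50289425 0.10778428 0.05024692] {'rear': (np.float64(-0.01), np.float64(1.45), 31), 'L': (np.float64(0.38), np.float64(2.19), 16)}
```

View pics/fit_top.png

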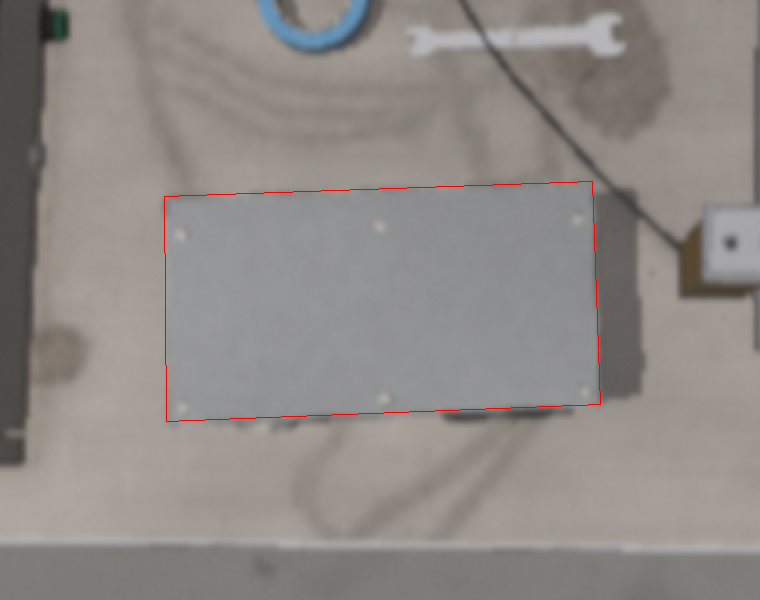

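View pics/fit_scene.png

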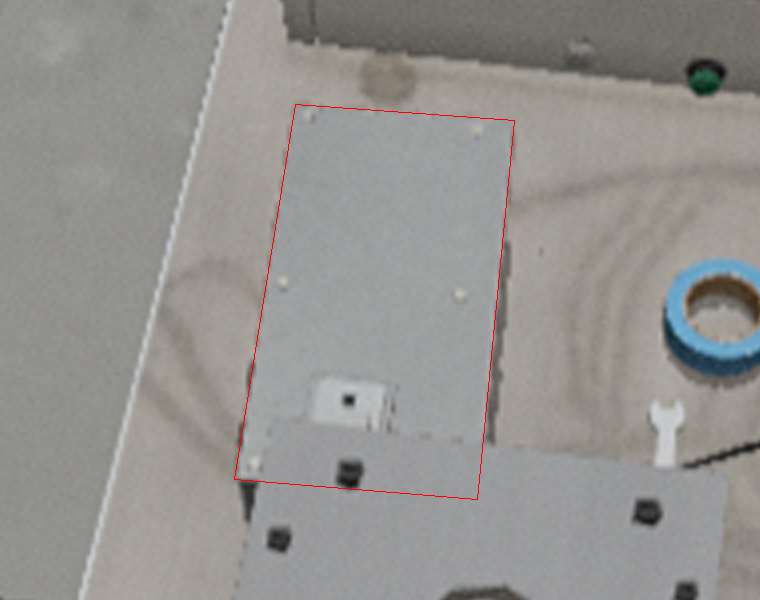

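```bash
cat >> h.py <<'E'
from scipy.spatial.transform import Rotation as Rot
def Rq(q): return Rot.from_quat([q[1],q[2],q[3],q[0]]).as_matrix()
def rep():
    from cell import r
    s=r.sense();R=Rq(s["ee_rot"]);p=s["eef_pos"]
    print("t",round(s["time_s"],2),"p",p.round(4),"q",s["qpos"].round(3),"F",s["force"].round(1),"open",round(s["opening"],4))
    print("X",R[:,0].round(3),"Y",R[:,1].round(3),"Z",R[:,2].round(3),"tip",(p+.173*R[:,0]).round(4))
    return s,R,p
E
python3 - <<'E'
from h import *
rep()
# plate triangulation
from scipy.optimize import least_squares
for a,b in [((313,253),(228,193)),((314,108),(348,203))]:
    print(least_squares(lambda P:np.r_[proj("top",P)-a,proj("scene",P)-b],[.5,-.1,.1]).x)
E
```

```text
t 0.1 p [ 0.1505 -0.5028  0.4042] q [-1.28   0.239 -0.014  1.319  0.     1.571] F [0.3 0.1 0.2] open 0.0854
X [-0.     0.001 -1.   ] Y [ 0.287 -0.958 -0.001] Z [-0.958 -0.287 -0.   ] tip [ 0.1504 -0.5026  0.2312]
[ 0.50075984 -0.11887508  0.28064897]
[ 0.74510935 -0.12456228  0.33512218]
```

>>> {"name": "arm_command", "arguments": {
  "deltas": [
    [[-16,-41,-26,-0.12,0],[-16,-82,-53,-0.24,0],[-16,-123,-80,-0.36,0],[-16,-164,-106,-0.48,0],[-16,-206,-133,-0.6,0],[-16,-247,-160,-0.72,0],[-16,-288,-186,-0.84,0],[-16,-330,-213,-0.96,0],[-16,-371,-240,-1.08,0],[-16,-412,-266,-1.2,0]]
  ],
  "grip_force": 60
}}

```text
time_s: 0.93
eef_pos: [0.2646, -0.1074, 0.4206]
ee_rot: [0.478, 0.521, 0.478, -0.521]
force: [1.6, -1.0, -1.0]
opening: 0.0005
```

```bash
python3 -c "
from h import *
rep()"
```

```text
t 0.93 p [ 0.2646 -0.1074  0.4206] q [-3.860e-01 -1.860e-01 -4.130e-01  1.344e+00  1.000e-03  1.270e+00] F [ 1.6 -1.  -1. ] open 0.0005
X [ 0.     0.001 -1.   ] Y [ 0.996 -0.085  0.   ] Z [-0.085 -0.996 -0.001] tip [ 0.2647 -0.1072  0.2476]
```

>>> {"name": "arm_command", "arguments": {
  "deltas": [
    [[0,0,-40,-0.07,0],[0,0,-80,-0.137,0],[0,-10,-121,-0.137,0],[0,-40,-121,-0.137,0],[0,-70,-121,-0.137,0],[0,-90,-121,-0.137,0]]
  ]
}}

```text
time_s: 1.43
eef_pos: [0.183, 0.0215, 0.4203]
ee_rot: [0.513, 0.486, 0.514, -0.486]
force: [1.1, 0.4, -0.2]
opening: -0.0001
```

```bash
python3 -c "
from h import *
rep()"
```

```text
t 1.43 p [0.183  0.0215 0.4203] q [ 1.160e-01 -3.770e-01 -5.280e-01  1.421e+00  1.000e-03  1.632e+00] F [ 1.1  0.4 -0.2] open -0.0001
X [-0.002  0.001 -1.   ] Y [ 0.999  0.055 -0.001] Z [ 0.055 -0.999 -0.001] tip [0.1827 0.0217 0.2473]
```

```bash
python3 - <<'E'
import numpy as np
from scipy.optimize import least_squares
D=[(.239,-.014,np.hypot(.1505,.5028),.4042),(-.186,-.413,np.hypot(.2646,.1074),.4206),(-.377,-.528,np.hypot(.183,.0215),.4203)]
f=lambda v:[e for q2,q3,r,z in D for e in (v[0]+v[1]*np.sin(q2)+v[2]*np.cos(q2)+v[3]*np.cos(q2-q3)+v[4]*np.sin(q2-q3)-r, v[5]+v[1]*np.cos(q2)-v[2]*np.sin(q2)-v[3]*np.sin(q2-q3)+v[4]*np.cos(q2-q3)-z)]
s=least_squares(f,[.1,.3,0,.3,0,.2]);print(s.x,s.cost)
v=s.x
g=lambda q2,q3:(v[0]+v[1]*np.sin(q2)+v[2]*np.cos(q2)+v[3]*np.cos(q2-q3)+v[4]*np.sin(q2-q3),v[5]+v[1]*np.cos(q2)-v[2]*np.sin(q2)-v[3]*np.sin(q2-q3)+v[4]*np.cos(q2-q3))
for q2 in(-1.03,-.8,-.6,-.3,0):
  print(q2,[tuple(np.round(g(q2,q3),3)) for q3 in(-1.14,-.8,-.4,0,.5,1,1.46)])
E
```

```text
[-1.94824699e-03  5.71405695e-01 -4.74716054e-04  3.96852665e-01
  3.10085879e-02 -8.17614107e-02] 1.3555189736632722e-18
-1.03 [(np.float64(-0.094), np.float64(0.199)), (np.float64(-0.113), np.float64(0.333)), (np.float64(-0.19), np.float64(0.471)), (np.float64(-0.314), np.float64(0.568)), (np.float64(-0.507), np.float64(0.61)), (np.float64(-0.696), np.float64(0.554)), (np.float64(-0.826), np.float64(0.428))]
-0.8 [(np.float64(-0.028), np.float64(0.213)), (np.float64(-0.015), np.float64(0.347)), (np.float64(-0.059), np.float64(0.499)), (np.float64(-0.158), np.float64(0.622)), (np.float64(-0.336), np.float64(0.707)), (np.float64(-0.533), np.float64(0.695)), (np.float64(-0.688), np.float64(0.603))]
-0.6 [(np.float64(0.031), np.float64(0.212)), (np.float64(0.07), np.float64(0.341)), (np.float64(0.058), np.float64(0.499)), (np.float64(-0.015), np.float64(0.639)), (np.float64(-0.173), np.float64(0.757)), (np.float64(-0.368), np.float64(0.785)), (np.float64(-0.539), np.float64(0.725))]
-0.3 [(np.float64(0.117), np.float64(0.189)), (np.float64(0.192), np.float64(0.301)), (np.float64(0.227), np.float64(0.455)), (np.float64(0.199), np.float64(0.611)), (np.float64(0.083), np.float64(0.77)), (np.float64(-0.095), np.float64(0.855)), (np.float64(-0.276), np.float64(0.848))]
0 [(np.float64(0.191), np.float64(0.142)), (np.float64(0.296), np.float64(0.227)), (np.float64(0.375), np.float64(0.364)), (np.float64(0.394), np.float64(0.521)), (np.float64(0.331), np.float64(0.707)), (np.float64(0.186), np.float64(0.84)), (np.float64(0.011), np.float64(0.887))]
```

```bash
cat > wp.py <<'E'
from h import *
def rows(targets, op=0):
    """targets: list of (p,dturn)"""
    s,R,p=rep()
    out=[[*np.round(R.T@(np.array(t)-p)*1000).astype(int).tolist(),round(tu,3),op] for t,tu in targets]
    print(out)
E
python3 - <<'E'
from wp import *
T=[]
for i in range(1,11):
    a=.116+.125*i; r=.184+.008*i; T.append(((r*np.cos(a),r*np.sin(a),.42+.01*i),-.1*i))
rows(T)
print(ray("scene",115,190,0),ray("scene",185,250,0))
E
```

```text
t 1.43 p [0.183  0.0215 0.4203] q [ 1.160e-01 -3.770e-01 -5.280e-01  1.421e+00  1.000e-03  1.632e+00] F [ 1.1  0.4 -0.2] open -0.0001
X [-0.002  0.001 -1.   ] Y [ 0.999  0.055 -0.001] Z [ 0.055 -0.999 -0.001] tip [0.1827 0.0217 0.2473]
[[-10, 5, -24, -0.1, 0], [-20, 6, -50, -0.2, 0], [-30, 5, -76, -0.3, 0], [-40, -1, -104, -0.4, 0], [-50, -11, -131, -0.5, 0], [-60, -24, -157, -0.6, 0], [-69, -42, -182, -0.7, 0], [-79, -63, -205, -0.8, 0], [-89, -88, -226, -0.9, 0], [-99, -116, -244, -1.0, 0]]
[ 0.16676822 -0.00531555  0.        ] [ 0.37716108 -0.13774114  0.        ]
```

>>> {"name": "arm_command", "arguments": {
  "deltas": [
    [[-10,5,-24,-0.1,0],[-20,6,-50,-0.2,0],[-30,5,-76,-0.3,0],[-40,-1,-104,-0.4,0],[-50,-11,-131,-0.5,0],[-60,-24,-157,-0.6,0],[-69,-42,-182,-0.7,0],[-79,-63,-205,-0.8,0],[-89,-88,-226,-0.9,0],[-99,-116,-244,-1.0,0]]
  ]
}}

```text
time_s: 2.27
eef_pos: [0.0525, 0.2596, 0.52]
ee_rot: [0.684, 0.179, 0.685, -0.179]
force: [0.4, 0.3, 0.6]
opening: 0.0004
```

```bash
python3 - <<'E'
from wp import *
T=[]
for i in range(1,11):
    a=1.366+.125*i; a=min(a,2.55); r=.264+.004*i; T.append(((r*np.cos(a),r*np.sin(a),.52+.02*i),max(-.08*i,-.565)))
rows(T)
E
```

```text
t 2.27 p [0.0525 0.2596 0.52  ] q [ 1.37  -0.23  -0.192  1.607  0.002  1.882] F [0.4 0.3 0.6] open 0.0004
X [-0.001  0.001 -1.   ] Y [0.489 0.872 0.   ] Z [ 0.872 -0.489 -0.002] tip [0.0523 0.2598 0.347 ]
[[-20, -9, -31, -0.08, 0], [-40, -21, -63, -0.16, 0], [-60, -38, -93, -0.24, 0], [-80, -58, -121, -0.32, 0], [-100, -83, -147, -0.4, 0], [-120, -110, -170, -0.48, 0], [-140, -141, -189, -0.56, 0], [-160, -175, -205, -0.565, 0], [-180, -210, -216, -0.565, 0], [-200, -228, -222, -0.565, 0]]
```

>>> {"name": "arm_command", "arguments": {
  "deltas": [
    [[-20,-9,-31,-0.08,0],[-40,-21,-63,-0.16,0],[-60,-38,-93,-0.24,0],[-80,-58,-121,-0.32,0],[-100,-83,-147,-0.4,0],[-120,-110,-170,-0.48,0],[-140,-141,-189,-0.56,0],[-160,-175,-205,-0.565,0],[-180,-210,-216,-0.565,0],[-200,-228,-222,-0.565,0]]
  ]
}}

```text
time_s: 3.1
eef_pos: [-0.2541, 0.167, 0.7209]
ee_rot: [0.706, -0.02, 0.707, 0.02]
force: [0.4, 0.8, 1.0]
opening: 0.0003
```

```bash
python3 - <<'E'
from wp import *
rep()
E
```

```text
t 3.1 p [-0.2541  0.167   0.7209] q [ 2.560e+00 -3.900e-02  5.030e-01  2.112e+00  1.000e-03  2.504e+00] F [0.4 0.8 1. ] open 0.0003
X [-0.001  0.    -1.   ] Y [-0.056  0.998  0.   ] Z [ 0.998  0.056 -0.001] tip [-0.2544  0.167   0.5479]
```

>>> {"name": "arm_command", "arguments": {
  "deltas": [
    [[-40,0,0,0,0],[-80,0,0,0,0],[-110,0,0,0,0],[-110,0,0,0,0]]
  ]
}}

```text
time_s: 3.43
eef_pos: [-0.2479, 0.1627, 0.7789]
ee_rot: [0.696, -0.013, 0.717, 0.027]
force: [0.3, 0.0, -0.3]
opening: -0.0003
```

```bash
python3 - <<'E'
from wp import *
rep()
E
```

```text
t 3.43 p [-0.2479  0.1627  0.7789] q [2.561e+00 1.500e-02 7.480e-01 2.267e+00 1.000e-03 2.504e+00] F [ 0.3  0.  -0.3] open -0.0003
X [-0.03   0.019 -0.999] Y [-0.056  0.998  0.021] Z [ 0.998  0.057 -0.029] tip [-0.2532  0.166   0.606 ]
```

>>> {"name": "arm_command", "arguments": {
  "deltas": [
    [[-40,0,-20,0,0],[-80,0,-40,0,0],[-120,0,-60,0,0],[-160,0,-80,0,0],[-200,0,-100,0,0],[-200,0,-100,0,0]]
  ]
}}

```text
time_s: 3.93
eef_pos: [-0.2883, 0.1506, 0.7869]
ee_rot: [0.685, -0.008, 0.727, 0.032]
force: [0.9, -0.3, 0.0]
opening: -0.0002
```

```bash
python3 - <<'E'
from wp import *
rep()
E
```

```text
t 3.93 p [-0.2883  0.1506  0.7869] q [2.66  0.066 0.831 2.267 0.    2.603] F [ 0.9 -0.3  0. ] open -0.0002
X [-0.061  0.031 -0.998] Y [-0.056  0.998  0.035] Z [ 0.997  0.058 -0.059] tip [-0.2988  0.156   0.6143]
```

>>> {"name": "arm_command", "arguments": {
  "deltas": [
    [[-400,0,-300,0,0],[-400,0,-300,0,0]]
  ]
}}

```text
time_s: 4.1
eef_pos: [-0.309, 0.16, 0.7938]
ee_rot: [0.673, -0.006, 0.738, 0.034]
force: [0.3, -0.7, 0.0]
opening: -0.0001
```

```bash
python3 - <<'E'
from wp import *
rep()
E
```

```text
t 4.1 p [-0.309   0.16    0.7938] q [2.66  0.108 0.903 2.267 0.01  2.603] F [ 0.3 -0.7  0. ] open -0.0001
X [-0.093  0.037 -0.995] Y [-0.055  0.998  0.042] Z [ 0.994  0.059 -0.091] tip [-0.3251  0.1664  0.6217]
```

>>> {"name": "arm_command", "arguments": {
  "deltas": [
    [[-400,-100,-400,0,0],[-400,-100,-400,0,0],[-400,-100,-400,0,0],[-400,-100,-400,0,0]]
  ]
}}

```text
time_s: 4.43
eef_pos: [-0.3414, 0.1747, 0.7966]
ee_rot: [0.662, -0.006, 0.749, 0.035]
force: [0.8, -0.5, -0.3]
opening: 0.0002
```

```bash
python3 - <<'E'
from wp import *
rep()
E
```

```text
t 4.43 p [-0.3414  0.1747  0.7966] q [2.66  0.172 0.995 2.267 0.026 2.603] F [ 0.8 -0.5 -0.3] open 0.0002
X [-0.124  0.036 -0.992] Y [-0.055  0.998  0.043] Z [ 0.991  0.06  -0.122] tip [-0.3629  0.181   0.6251]
```

>>> {"name": "arm_command", "arguments": {
  "deltas": [
    [[-400,-200,-200,0,0]]
  ]
}}

```text
time_s: 4.52
eef_pos: [-0.3387, 0.1711, 0.8023]
ee_rot: [0.653, -0.008, 0.757, 0.033]
force: [-0.8, 0.5, -1.1]
opening: 0.0
```

>>> {"name": "arm_command", "arguments": {
  "deltas": [
    [[-400,-200,-200,0,0]]
  ]
}}

```text
time_s: 4.6
eef_pos: [-0.3309, 0.1645, 0.8111]
ee_rot: [0.642, -0.009, 0.766, 0.032]
force: [0.4, -0.1, -0.4]
opening: -0.0002
```

```bash
python3 - <<'E'
from wp import *
rep()
E
```

```text
t 4.6 p [-0.3309  0.1645  0.8111] q [2.66  0.15  1.017 2.267 0.057 2.606] F [ 0.4 -0.1 -0.4] open -0.0002
X [-0.176  0.028 -0.984] Y [-0.056  0.998  0.038] Z [ 0.983  0.061 -0.174] tip [-0.3614  0.1693  0.6409]
```

>>> {"name": "arm_command", "arguments": {
  "deltas": [
    [[-400,-200,-200,0,0]]
  ]
}}

```text
time_s: 4.68
eef_pos: [-0.3238, 0.1582, 0.8199]
ee_rot: [0.63, -0.01, 0.776, 0.032]
force: [0.3, -1.3, 0.0]
opening: 0.0003
```

>>> {"name": "arm_command", "arguments": {
  "deltas": [
    [[-400,-200,-200,0,0]]
  ]
}}

```text
time_s: 4.77
eef_pos: [-0.3168, 0.1521, 0.8289]
ee_rot: [0.617, -0.01, 0.786, 0.032]
force: [0.4, -0.5, 0.2]
opening: -0.0002
```

>>> {"name": "arm_command", "arguments": {
  "deltas": [
    [[-400,-200,-200,0,0]]
  ]
}}

```text
time_s: 4.85
eef_pos: [-0.3097, 0.1459, 0.8379]
ee_rot: [0.604, -0.011, 0.796, 0.032]
force: [0.8, 0.6, 1.1]
opening: -0.0002
```

>>> {"name": "arm_command", "arguments": {
  "deltas": [
    [[-400,-200,-200,0,0]]
  ]
}}

```text
time_s: 4.93
eef_pos: [-0.3022, 0.1396, 0.8469]
ee_rot: [0.591, -0.011, 0.806, 0.032]
force: [0.2, 0.3, -0.5]
opening: -0.0001
```

```bash
python3 - <<'E'
from wp import *
rep()
E
```

```text
t 4.93 p [-0.3022  0.1396  0.8469] q [2.66  0.099 1.077 2.267 0.123 2.615] F [ 0.2  0.3 -0.5] open -0.0001
X [-0.302  0.02  -0.953] Y [-0.056  0.998  0.038] Z [ 0.952  0.065 -0.3  ] tip [-0.3544  0.143   0.682 ]
```

>>> {"name": "arm_command", "arguments": {
  "deltas": [
    [[-400,-200,-200,0,0]]
  ]
}}

```text
time_s: 5.02
eef_pos: [-0.2942, 0.133, 0.8558]
ee_rot: [0.578, -0.012, 0.816, 0.032]
force: [-0.4, 0.1, 0.1]
opening: -0.0002
```

>>> {"name": "arm_command", "arguments": {
  "deltas": [
    [[-400,-200,-200,0,0]]
  ]
}}

```text
time_s: 5.1
eef_pos: [-0.2857, 0.1262, 0.8645]
ee_rot: [0.564, -0.012, 0.825, 0.032]
force: [0.9, -0.0, 0.1]
opening: 0.0002
```

>>> {"name": "arm_command", "arguments": {
  "deltas": [
    [[-400,-200,-200,0,0]]
  ]
}}

```text
time_s: 5.18
eef_pos: [-0.2765, 0.1191, 0.873]
ee_rot: [0.551, -0.013, 0.834, 0.032]
force: [-0.5, 0.7, 0.1]
opening: -0.0001
```

>>> {"name": "arm_command", "arguments": {
  "deltas": [
    [[-400,-200,-200,0,0]]
  ]
}}

```text
time_s: 5.27
eef_pos: [-0.2667, 0.1118, 0.8813]
ee_rot: [0.537, -0.013, 0.843, 0.032]
force: [0.3, -0.3, -0.3]
opening: 0.0003
```

>>> {"name": "arm_command", "arguments": {
  "deltas": [
    [[-400,-200,-200,0,0]]
  ]
}}

```text
time_s: 5.35
eef_pos: [-0.2564, 0.1041, 0.8895]
ee_rot: [0.524, -0.013, 0.851, 0.032]
force: [-0.6, 0.6, -0.3]
opening: 0.0001
```

>>> {"name": "arm_command", "arguments": {
  "deltas": [
    [[-400,-200,-200,0,0]]
  ]
}}

```text
time_s: 5.43
eef_pos: [-0.2456, 0.0962, 0.8974]
ee_rot: [0.51, -0.014, 0.859, 0.032]
force: [-0.4, -0.8, -0.6]
opening: -0.0001
```

```bash
python3 - <<'E'
from wp import *
rep()
E
```

```text
t 5.43 p [-0.2456  0.0962  0.8974] q [2.66  0.009 1.158 2.267 0.215 2.643] F [-0.4 -0.8 -0.6] open -0.0001
X [-0.479  0.009 -0.878] Y [-0.056  0.998  0.041] Z [ 0.876  0.069 -0.477] tip [-0.3284  0.0978  0.7455]
```

>>> {"name": "arm_command", "arguments": {
  "deltas": [
    [[-400,-200,-200,0,0]]
  ]
}}

```text
time_s: 5.52
eef_pos: [-0.2342, 0.0881, 0.9051]
ee_rot: [0.497, -0.014, 0.867, 0.032]
force: [0.6, -0.3, -0.1]
opening: 0.0005
```

>>> {"name": "arm_command", "arguments": {
  "deltas": [
    [[-400,-200,-200,0,0]]
  ]
}}

```text
time_s: 5.6
eef_pos: [-0.2224, 0.0798, 0.9126]
ee_rot: [0.483, -0.015, 0.875, 0.032]
force: [0.2, 0.2, 0.4]
opening: -0.0001
```

>>> {"name": "arm_command", "arguments": {
  "deltas": [
    [[-400,-200,-200,0,0]]
  ]
}}

```text
time_s: 5.68
eef_pos: [-0.2101, 0.0713, 0.9199]
ee_rot: [0.469, -0.015, 0.882, 0.032]
force: [-0.1, 0.2, 0.0]
opening: -0.0
```

>>> {"name": "arm_command", "arguments": {
  "deltas": [
    [[-400,-200,-200,0,0]]
  ]
}}

```text
time_s: 5.77
eef_pos: [-0.1973, 0.0626, 0.9268]
ee_rot: [0.455, -0.015, 0.89, 0.031]
force: [0.5, 0.6, -0.5]
opening: -0.0004
```

>>> {"name": "arm_command", "arguments": {
  "deltas": [
    [[-400,-200,-200,0,0]]
  ]
}}

```text
time_s: 5.85
eef_pos: [-0.1842, 0.0537, 0.9335]
ee_rot: [0.441, -0.016, 0.897, 0.031]
force: [0.7, 0.5, 0.7]
opening: -0.0
```

```bash
python3 - <<'E'
from wp import *
rep()
E
```

```text
t 5.85 p [-0.1842  0.0537  0.9335] q [ 2.66  -0.081  1.215  2.267  0.287  2.679] F [0.7 0.5 0.7] open -0.0
X [-0.611 -0.    -0.792] Y [-0.056  0.998  0.043] Z [ 0.79   0.07  -0.609] tip [-0.2899  0.0537  0.7965]
```

```bash
python3 - <<'E'
from wp import *
p0=np.array([-.1842,.0537,.9335]);p1=np.array([-.25,.15,.55])
rows([(p0+(p1-p0)*min(1,i/10),0) for i in range(1,11)])
E
```

```text
t 5.85 p [-0.1842  0.0537  0.9335] q [ 2.66  -0.081  1.215  2.267  0.287  2.679] F [0.7 0.5 0.7] open -0.0
X [-0.611 -0.    -0.792] Y [-0.056  0.998  0.043] Z [ 0.79   0.07  -0.609] tip [-0.2899  0.0537  0.7965]
[[34, 8, 19, 0, 0], [69, 17, 38, 0, 0], [103, 25, 57, 0, 0], [138, 33, 75, 0, 0], [172, 42, 94, 0, 0], [206, 50, 113, 0, 0], [241, 58, 132, 0, 0], [275, 67, 151, 0, 0], [309, 75, 170, 0, 0], [344, 83, 188, 0, 0]]
```

>>> {"name": "arm_command", "arguments": {
  "deltas": [
    [[34,8,19,0,0],[69,17,38,0,0],[103,25,57,0,0],[138,33,75,0,0],[172,42,94,0,0],[206,50,113,0,0],[241,58,132,0,0],[275,67,151,0,0],[309,75,170,0,0],[344,83,188,0,0]]
  ]
}}

```text
time_s: 6.68
eef_pos: [-0.2412, 0.1374, 0.5965]
ee_rot: [0.44, -0.015, 0.897, 0.032]
force: [-1.0, 0.3, 0.9]
opening: -0.0002
```

```bash
python3 - <<'E'
from wp import *
T=[]
for i in range(1,11):
    a=2.6-.12*i; r=.295; T.append(((r*np.cos(a),r*np.sin(a),.55-.01*i),0))
rows(T)
E
```

```text
t 6.68 p [-0.2412  0.1374  0.5965] q [ 2.431 -0.436 -0.224  1.252  0.411  2.474] F [-1.   0.3  0.9] open -0.0002
X [-0.612  0.    -0.791] Y [-0.055  0.998  0.043] Z [ 0.789  0.07  -0.611] tip [-0.3471  0.1375  0.4597]
[[40, 41, 44, 0, 0], [33, 66, 71, 0, 0], [25, 87, 99, 0, 0], [15, 105, 130, 0, 0], [4, 120, 162, 0, 0], [-8, 130, 195, 0, 0], [-22, 137, 228, 0, 0], [-35, 139, 262, 0, 0], [-49, 137, 296, 0, 0], [-62, 130, 330, 0, 0]]
```

>>> {"name": "arm_command", "arguments": {
  "deltas": [
    [[30,30,30,0,0],[33,60,66,0,0],[25,87,99,0,0],[15,105,130,0,0],[4,120,162,0,0],[-8,130,195,0,0],[-22,137,228,0,0],[-35,139,262,0,0],[-49,137,296,0,0],[-62,130,330,0,0]]
  ]
}}

```text
time_s: 7.52
eef_pos: [0.0408, 0.2911, 0.4529]
ee_rot: [0.44, -0.015, 0.897, 0.033]
force: [-0.2, 1.6, -1.9]
opening: 0.0001
```

```bash
python3 - <<'E'
from wp import *
s,R,p=rep();a0=np.arctan2(p[1],p[0]);r0=np.hypot(p[0],p[1])
T=[]
for i in range(1,11):
    a=a0-.125*i; r=r0+(.3-r0)*i/10; T.append(((r*np.cos(a),r*np.sin(a),p[2]-.005*i),0))
rows(T)
E
```

```text
t 7.52 p [0.0408 0.2911 0.4529] q [ 1.172 -0.06  -0.314  1.608  0.601  1.011] F [-0.2  1.6 -1.9] open 0.0001
X [-0.613  0.002 -0.79 ] Y [-0.055  0.997  0.046] Z [ 0.788  0.071 -0.611] tip [-0.0652  0.2915  0.3162]
t 7.52 p [0.0408 0.2911 0.4529] q [ 1.172 -0.06  -0.314  1.608  0.601  1.011] F [-0.2  1.6 -1.9] open 0.0001
X [-0.613  0.002 -0.79 ] Y [-0.055  0.997  0.046] Z [ 0.788  0.071 -0.611] tip [-0.0652  0.2915  0.3162]
[[-18, -9, 31, 0, 0], [-36, -22, 61, 0, 0], [-52, -40, 89, 0, 0], [-68, -62, 116, 0, 0], [-81, -87, 140, 0, 0], [-93, -115, 161, 0, 0], [-103, -147, 179, 0, 0], [-110, -180, 194, 0, 0], [-115, -216, 206, 0, 0], [-117, -253, 214, 0, 0]]
```

```bash
python3 - <<'E'
from wp import *
s,R,p=rep();a0=np.arctan2(p[1],p[0]);r0=np.hypot(p[0],p[1])
T=[]
for i in range(1,11):
    a=a0-.125*i; r=r0+.08*(i/10)**1.5; T.append(((r*np.cos(a),r*np.sin(a),p[2]+.0*i),0))
rows(T)
E
```

```text
t 7.52 p [0.0408 0.2911 0.4529] q [ 1.172 -0.06  -0.314  1.608  0.601  1.011] F [-0.2  1.6 -1.9] open 0.0001
X [-0.613  0.002 -0.79 ] Y [-0.055  0.997  0.046] Z [ 0.788  0.071 -0.611] tip [-0.0652  0.2915  0.3162]
t 7.52 p [0.0408 0.2911 0.4529] q [ 1.172 -0.06  -0.314  1.608  0.601  1.011] F [-0.2  1.6 -1.9] open 0.0001
X [-0.613  0.002 -0.79 ] Y [-0.055  0.997  0.046] Z [ 0.788  0.071 -0.611] tip [-0.0652  0.2915  0.3162]
[[-22, -7, 29, 0, 0], [-45, -17, 57, 0, 0], [-68, -30, 85, 0, 0], [-90, -47, 113, 0, 0], [-112, -68, 139, 0, 0], [-133, -94, 165, 0, 0], [-153, -124, 188, 0, 0], [-171, -159, 209, 0, 0], [-187, -198, 227, 0, 0], [-201, -241, 242, 0, 0]]
```

>>> {"name": "arm_command", "arguments": {
  "deltas": [
    [[-22,-7,29,0,0],[-45,-17,57,0,0],[-68,-30,85,0,0],[-90,-47,113,0,0],[-112,-68,139,0,0],[-133,-94,165,0,0],[-153,-124,188,0,0],[-171,-159,209,0,0],[-187,-198,227,0,0],[-201,-241,242,0,0]]
  ]
}}

```text
time_s: 8.35
eef_pos: [0.3621, 0.0787, 0.4528]
ee_rot: [0.44, -0.014, 0.897, 0.033]
force: [1.0, 0.3, 0.1]
opening: -0.0001
```

```bash
cat >> h.py <<'E'
BOX=np.array([.5027,.1085]);YAW=.052
def b2w(b):
    c,s=np.cos(YAW),np.sin(YAW);return np.array([BOX[0]+c*b[0]-s*b[1],BOX[1]+s*b[0]+c*b[1],b[2]])
def w2b(w):
    c,s=np.cos(YAW),np.sin(YAW);d=w[:2]-BOX;return np.array([c*d[0]+s*d[1],-s*d[0]+c*d[1],w[2]])
E
python3 - <<'E'
from wp import *
s,R,p=rep()
print("middle gap",b2w((.082,0,.04)),"tcp there",b2w((.082,0,.04))-.173*R[:,0], "Xbox",w2b(R[:,0]+np.r_[BOX,0]),"Ybox",w2b(R[:,1]+np.r_[BOX,0]))
E
```

```text
t 8.35 p [0.3621 0.0787 0.4528] q [ 0.175  0.258 -0.008  1.956  0.11   0.067] F [1.  0.3 0.1] open -0.0001
X [-0.612  0.003 -0.791] Y [-0.054  0.997  0.046] Z [ 0.789  0.071 -0.611] tip [0.2562 0.0793 0.316 ]
middle gap [0.58458916 0.11276208 0.04      ] tcp there [0.6905328  0.11218403 0.17676481] Xbox [-0.61138952  0.0351668  -0.79054801] Ybox [-0.00229168  0.99892918  0.04620876]
```

```bash
python3 - <<'E'
from wp import *
p0=np.array([.3621,.0787,.4528]);p1=np.array([.735,.112,.38])
rows([(p0+(p1-p0)*i/10,0) for i in range(1,11)])
E
```

```text
t 8.35 p [0.3621 0.0787 0.4528] q [ 0.175  0.258 -0.008  1.956  0.11   0.067] F [1.  0.3 0.1] open -0.0001
X [-0.612  0.003 -0.791] Y [-0.054  0.997  0.046] Z [ 0.789  0.071 -0.611] tip [0.2562 0.0793 0.316 ]
[[-17, 1, 34, 0, 0], [-34, 2, 68, 0, 0], [-51, 3, 102, 0, 0], [-68, 4, 136, 0, 0], [-85, 5, 170, 0, 0], [-102, 6, 205, 0, 0], [-119, 7, 239, 0, 0], [-137, 8, 273, 0, 0], [-154, 9, 307, 0, 0], [-171, 10, 341, 0, 0]]
```

>>> {"name": "arm_command", "arguments": {
  "deltas": [
    [[-17,1,34,0,0],[-34,2,68,0,0],[-51,3,102,0,0],[-68,4,136,0,0],[-85,5,170,0,0],[-102,6,205,0,0],[-119,7,239,0,0],[-137,8,273,0,0],[-154,9,307,0,0],[-171,10,341,0,0]]
  ]
}}

```text
time_s: 9.18
eef_pos: [0.6924, 0.1074, 0.3601]
ee_rot: [0.453, -0.012, 0.891, 0.034]
force: [-0.1, -0.3, -0.4]
opening: -0.0003
```

```bash
python3 - <<'E'
from wp import *
import cv2
from cell import read_camera
rep()
for n in("wrist","top"): cv2.imwrite(f"pics/{n}1.png",read_camera(n))
E
```

```text
t 9.18 p [0.6924 0.1074 0.3601] q [0.137 0.951 1.022 2.265 0.089 0.04 ] F [-0.1 -0.3 -0.4] open -0.0003
X [-0.589  0.009 -0.808] Y [-0.052  0.997  0.049] Z [ 0.807  0.071 -0.587] tip [0.5905 0.109  0.2203]
```

View pics/wrist1.png

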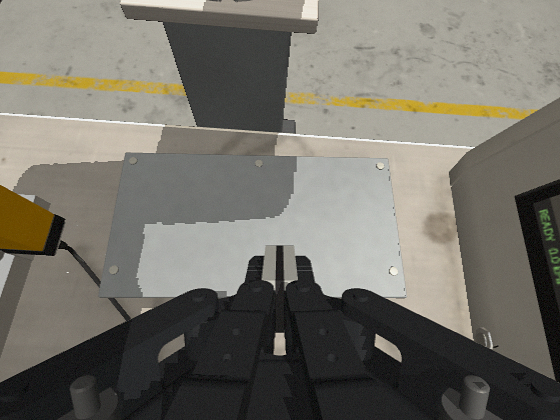

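View pics/top1.png

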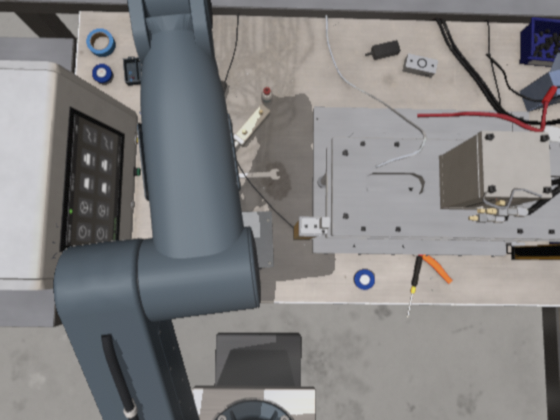

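```bash
python3 - <<'E'
from wp import *
p0=np.array([.6924,.1074,.3601]);p1=np.array([.72,.111,.24])
rows([(p0+(p1-p0)*min(1,i/4),0) for i in range(1,6)])
E
```

```text
t 9.28 p [0.6915 0.1072 0.359 ] q [0.137 0.951 1.017 2.265 0.089 0.04 ] F [-0.8 -0.9 -0.6] open -0.0001
X [-0.592  0.008 -0.806] Y [-0.052  0.997  0.048] Z [ 0.804  0.07  -0.591] tip [0.589  0.1087 0.2197]
[[19, -1, 23, 0, 0], [39, -2, 47, 0, 0], [59, -3, 70, 0, 0], [79, -3, 93, 0, 0], [79, -3, 93, 0, 0]]
```

>>> {"name": "arm_command", "arguments": {
  "deltas": [
    [[19,-1,23,0,0],[39,-2,47,0,0],[59,-3,70,0,0],[79,-3,93,0,0],[79,-3,93,0,0]]
  ]
}}

```text
time_s: 9.7
eef_pos: [0.719, 0.1116, 0.2357]
ee_rot: [0.449, -0.012, 0.893, 0.033]
force: [-1.0, -1.0, -0.7]
opening: -0.0001
```

```bash
python3 - <<'E'
from wp import *
s,R,p=rep();t=p+.173*R[:,0];print(w2b(t))
p1=b2w((.115,0,.055))-.173*R[:,0]
rows([(p+(p1-p)*min(1,i/3),0) for i in range(1,5)])
E
```

```text
t 9.7 p [0.719  0.1116 0.2357] q [0.137 1.038 0.895 2.063 0.09  0.041] F [-1.  -1.  -0.7] open -0.0001
X [-0.597  0.008 -0.802] Y [-0.051  0.998  0.048] Z [ 0.801  0.07  -0.595] tip [0.6157 0.113  0.0969]
[ 0.11307945 -0.00141814  0.09690433]
t 9.7 p [0.719  0.1116 0.2357] q [0.137 1.038 0.895 2.063 0.09  0.041] F [-1.  -1.  -0.7] open -0.0001
X [-0.597  0.008 -0.802] Y [-0.051  0.998  0.048] Z [ 0.801  0.07  -0.595] tip [0.6157 0.113  0.0969]
[[11, 0, 9, 0, 0], [22, 0, 18, 0, 0], [33, -1, 27, 0, 0], [33, -1, 27, 0, 0]]
```

>>> {"name": "arm_command", "arguments": {
  "deltas": [
    [[11,0,9,0,0],[22,0,18,0,0],[33,-1,27,0,0],[33,-1,27,0,0]]
  ]
}}

```text
time_s: 10.03
eef_pos: [0.7202, 0.1127, 0.1934]
ee_rot: [0.448, -0.012, 0.893, 0.033]
force: [-0.6, 0.1, 0.0]
opening: 0.0001
```

```bash
python3 - <<'E'
from wp import *
import cv2
from cell import read_camera
s,R,p=rep();t=p+.173*R[:,0];print(w2b(t))
cv2.imwrite("pics/wrist2.png",read_camera("wrist"))
p1=b2w((.083,0,.038))-.173*R[:,0]
rows([(p+(p1-p)*min(1,i/3),0) for i in range(1,5)])
E
```

```text
t 10.03 p [0.7202 0.1127 0.1934] q [0.139 1.057 0.831 1.981 0.091 0.042] F [-0.6  0.1  0. ] open 0.0001
X [-0.598  0.008 -0.801] Y [-0.051  0.998  0.048] Z [ 0.8    0.069 -0.597] tip [0.6166 0.1141 0.0548]
[ 0.11408568 -0.000319    0.05478324]
t 10.08 p [0.7203 0.1127 0.1947] q [0.139 1.056 0.833 1.983 0.091 0.042] F [-0.3 -0.2  0.1] open -0.0004
X [-0.598  0.008 -0.802] Y [-0.051  0.998  0.048] Z [ 0.8    0.07  -0.596] tip [0.6169 0.1141 0.056 ]
[[12, 0, -4, 0, 0], [22, 0, -9, 0, 0], [33, -1, -14, 0, 0], [33, -1, -14, 0, 0]]
```

View pics/wrist2.png

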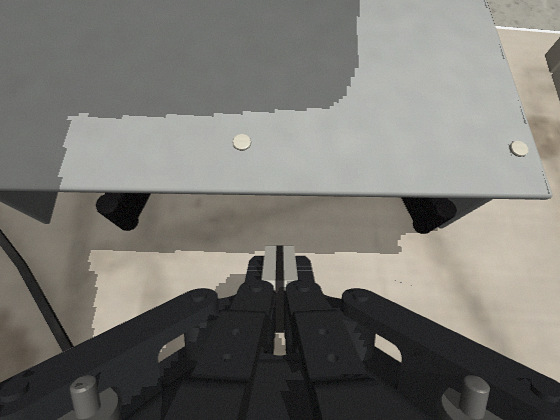

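```bash
python3 - <<'E'
import cv2
a=cv2.imread("pics/wrist2.png")
l=cv2.resize(a[175:250,60:200],None,fx=5,fy=5,interpolation=cv2.INTER_CUBIC)
r=cv2.resize(a[175:250,360:500],None,fx=5,fy=5,interpolation=cv2.INTER_CUBIC)
import numpy as np
v=np.vstack([l,r])
v=cv2.convertScaleAbs(v,alpha=1.6,beta=15)
cv2.imwrite("pics/hz.png",v[:, :700][:750]); 
cv2.imwrite("pics/hz.png",cv2.resize(v,(560,600)))
E
```

```text
(no output)
```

View pics/hz.png

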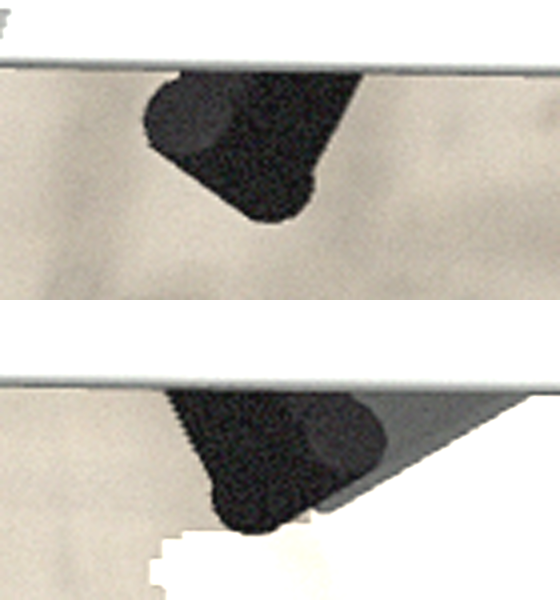

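```bash
python3 - <<'E'
from h import *
s,R,p=rep()
c=get_calibration("wrist");T=c["T_tool_cam"]
def wr(u,v,z):
    d=R@T[:3,:3]@np.linalg.inv(c["K"])@np.array([u,v,1.]);o=p+R@T[:3,3]
    return w2b(o+d*(z-o[2])/d[2])*1000
f=lambda side,x,y:( (60 if side=="R" else 360)+x/4, 175+y/4)
for side,pts in {"R":[((190,115),.055),((360,75),.025),((315,165),.025)],"L":[((343,130),.055),((172,95),.025),((212,180),.025)]}.items():
    P=[wr(*f(side,*q),z) for q,z in pts];print(side,[x.round(1) for x in P]); d=P[2]-P[1];print("lean",np.arctan2(d[1],d[0]))
print("roof edge",wr(241,194,.09),wr(60,191,.09),wr(520,197,.09))
E
```

```text
t 10.08 p [0.7203 0.1127 0.1947] q [0.139 1.056 0.833 1.983 0.091 0.042] F [-0.3 -0.2  0.1] open -0.0004
X [-0.598  0.008 -0.802] Y [-0.051  0.998  0.048] Z [ 0.8    0.07  -0.596] tip [0.6169 0.1141 0.056 ]
R [array([ 85. , -87.9,  55. ]), array([ 66.2, -79. ,  25. ]), array([ 81. , -83.5,  25. ])]
lean -0.29628905651806403
L [array([83.9, 88.7, 55. ]), array([66.4, 80.3, 25. ]), array([80.7, 84.7, 25. ])]
lean 0.2931849397267862
roof edge [ 93.47395867 -17.86012345  90.        ] [ 93.65241088 -89.36870461  90.        ] [ 92.42570292 100.32367854  90.        ]
```

```bash
cat >> wp.py <<'E'
def tipto(bs, n=1, settle=1):
    s,R,p=rep(); t=w2b(p+.173*R[:,0]);print("tip box mm",(t*1000).round(1))
    out=[];a=p
    for b in bs:
        q=b2w(np.array(b)/1000)-.173*R[:,0]
        k=max(1,int(np.ceil(np.linalg.norm(q-a)/.036)))
        out+=[(a+(q-a)*i/k,0) for i in range(1,k+1)];a=q
    out+=[(a,0)]*settle
    print([[*np.round(R.T@(np.array(x)-p)*1000).astype(int).tolist(),0,0] for x,_ in out])
E
python3 - <<'E'
from wp import *
tipto([(116,-120,56),(100,-120,47),(84,-120,38)])
E
```

```text
t 10.08 p [0.7203 0.1127 0.1947] q [0.139 1.056 0.833 1.983 0.091 0.042] F [-0.3 -0.2  0.1] open -0.0004
X [-0.598  0.008 -0.802] Y [-0.051  0.998  0.048] Z [ 0.8    0.07  -0.596] tip [0.6169 0.1141 0.056 ]
tip box mm [114.3  -0.3  56. ]
[[-1, -30, 0, 0, 0], [-3, -60, -1, 0, 0], [-4, -90, -1, 0, 0], [-6, -120, -2, 0, 0], [11, -120, -9, 0, 0], [28, -120, -17, 0, 0], [28, -120, -17, 0, 0]]
```

Right handle measured OFF (lean −0.30, tip at y≈−88). Left measured ON (lean +0.29, tip at y≈+89). The roof edge fits at x 93. I'll move to the right gap, first staying behind.

>>> {"name": "arm_command", "arguments": {
  "deltas": [
    [[-1,-30,0,0,0],[-3,-60,-1,0,0],[-4,-90,-1,0,0],[-6,-120,-2,0,0],[-6,-120,-2,0,0]]
  ]
}}

```text
time_s: 10.5
eef_pos: [0.7283, -0.0131, 0.1983]
ee_rot: [0.449, -0.01, 0.893, 0.031]
force: [-0.8, 0.1, -0.0]
opening: -0.0
```

```bash
python3 - <<'E'
from wp import *
import cv2
from cell import read_camera
cv2.imwrite("pics/wrist3.png",read_camera("wrist"))
tipto([(100,-121,47),(84,-121,38)])
E
```

```text
t 10.55 p [ 0.7283 -0.0107  0.1982] q [-1.500e-02  1.056e+00  8.410e-01  1.994e+00  1.000e-03 -7.800e-02] F [-0.2  0.9 -0.1] open -0.0003
X [-0.596  0.01  -0.803] Y [-0.047  0.998  0.048] Z [ 0.802  0.066 -0.594] tip [ 0.6252 -0.0089  0.0592]
tip box mm [ 116.3 -123.6   59.2]
[[20, 2, -6, 0, 0], [36, 1, -13, 0, 0], [36, 1, -13, 0, 0]]
```

View pics/wrist3.png

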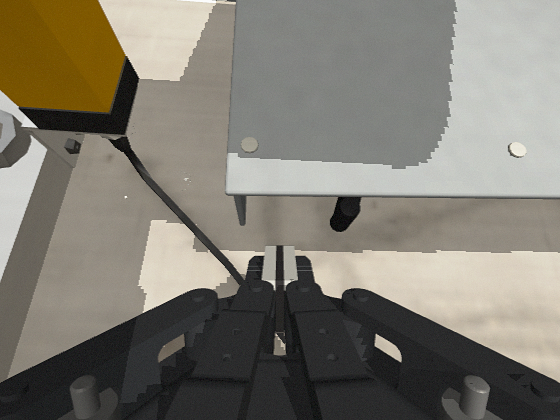

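The finger at col 280 stands between the cheek (col 240) and the right handle (cols 330–360), so it can go in.

>>> {"name": "arm_command", "arguments": {
  "deltas": [
    [[10,1,-3,0,0],[20,2,-6,0,0],[28,2,-10,0,0],[36,2,-13,0,0],[36,2,-13,0,0]]
  ]
}}

```text
time_s: 10.97
eef_pos: [0.6954, -0.0082, 0.1789]
ee_rot: [0.45, -0.01, 0.893, 0.032]
force: [-0.7, 0.5, 0.6]
opening: 0.0001
```

```bash
python3 - <<'E'
from wp import *
import cv2
from cell import read_camera
tipto([(84,-112,38)])
cv2.imwrite("pics/wrist4.png",read_camera("wrist"))
E
```

```text
t 10.97 p [ 0.6954 -0.0082  0.1789] q [-0.012  0.986  0.633  1.856  0.003 -0.077] F [-0.7  0.5  0.6] open 0.0001
X [-0.596  0.01  -0.803] Y [-0.047  0.998  0.048] Z [ 0.802  0.067 -0.594] tip [ 0.5923 -0.0064  0.04  ]
tip box mm [  83.5 -119.4   40. ]
[[2, 7, 2, 0, 0], [2, 7, 2, 0, 0]]
```

View pics/wrist4.png

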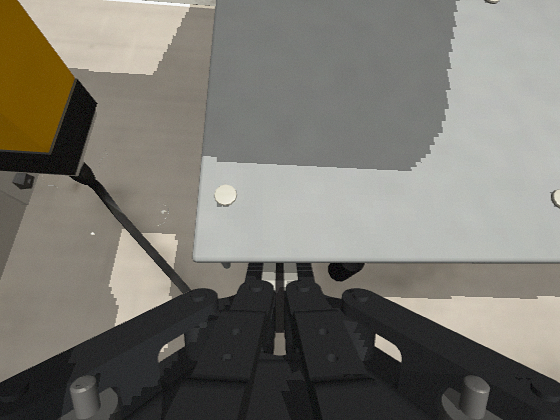

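>>> {"name": "arm_command", "arguments": {
  "deltas": [
    [[0,3,0,0,0],[0,6,0,0,0],[0,8,0,0,0]]
  ]
}}

```text
time_s: 11.27
eef_pos: [0.696, 0.0006, 0.1804]
ee_rot: [0.45, -0.011, 0.892, 0.032]
force: [-0.2, 0.3, -0.5]
opening: -0.0002
```

>>> {"name": "arm_command", "arguments": {
  "deltas": [
    [[0,2,0,0,0],[0,2,0,0,0]]
  ]
}}

```text
time_s: 11.43
eef_pos: [0.6961, 0.0034, 0.1807]
ee_rot: [0.451, -0.011, 0.892, 0.032]
force: [-0.6, 1.1, -0.3]
opening: -0.0001
```

>>> {"name": "arm_command", "arguments": {
  "deltas": [
    [[0,2,0,0,0],[0,2,0,0,0]]
  ]
}}

```text
time_s: 11.6
eef_pos: [0.6961, 0.0057, 0.1807]
ee_rot: [0.451, -0.011, 0.892, 0.032]
force: [0.1, -0.7, -0.3]
opening: 0.0003
```

```bash
python3 - <<'E'
from wp import *
tipto([(84,-100,38)])
E
```

```text
t 11.6 p [0.6961 0.0057 0.1807] q [ 0.006  0.985  0.636  1.858  0.013 -0.063] F [ 0.1 -0.7 -0.3] open 0.0003
X [-0.594  0.009 -0.805] Y [-0.049  0.998  0.048] Z [ 0.803  0.068 -0.592] tip [0.5934 0.0073 0.0415]
tip box mm [  85.3 -105.7   41.5]
[[4, 6, 1, 0, 0], [4, 6, 1, 0, 0]]
```

>>> {"name": "arm_command", "arguments": {
  "deltas": [
    [[2,2,0,0,0],[2,2,0,0,0]]
  ]
}}

```text
time_s: 11.77
eef_pos: [0.6951, 0.0073, 0.1792]
ee_rot: [0.451, -0.012, 0.892, 0.032]
force: [1.8, -5.5, -0.3]
opening: 0.0001
```

>>> {"name": "arm_command", "arguments": {
  "deltas": [
    [[1,2,0,0,0],[1,2,0,0,0]]
  ]
}}

```text
time_s: 11.93
eef_pos: [0.6949, 0.0087, 0.1789]
ee_rot: [0.452, -0.012, 0.891, 0.031]
force: [5.3, -4.4, 3.5]
opening: 0.0001
```

>>> {"name": "arm_command", "arguments": {
  "deltas": [
    [[0,2,0,0,0],[0,2,0,0,0]]
  ]
}}

```text
time_s: 12.1
eef_pos: [0.6953, 0.0101, 0.1791]
ee_rot: [0.453, -0.013, 0.891, 0.031]
force: [3.2, -4.4, 0.9]
opening: 0.0001
```

```bash
python3 - <<'E'
from wp import *
tipto([(84,-96,38)])
E
```

```text
t 12.1 p [0.6953 0.0101 0.1791] q [ 0.012  0.981  0.625  1.845  0.012 -0.056] F [ 3.2 -4.4  0.9] open 0.0001
X [-0.589  0.005 -0.808] Y [-0.051  0.998  0.043] Z [ 0.807  0.066 -0.587] tip [0.5934 0.0109 0.0393]
tip box mm [  85.5 -102.1   39.3]
[[2, 6, 0, 0, 0], [2, 6, 0, 0, 0]]
```

>>> {"name": "arm_command", "arguments": {
  "deltas": [
    [[0,3,0,0,0],[0,3,0,0,0]]
  ]
}}

```text
time_s: 12.27
eef_pos: [0.6956, 0.0127, 0.1794]
ee_rot: [0.454, -0.013, 0.89, 0.03]
force: [4.4, -4.4, 0.6]
opening: -0.0002
```

>>> {"name": "arm_command", "arguments": {
  "deltas": [
    [[0,3,0,0,0],[0,3,0,0,0]]
  ]
}}

```text
time_s: 12.43
eef_pos: [0.6959, 0.0155, 0.1796]
ee_rot: [0.455, -0.013, 0.89, 0.03]
force: [3.2, -2.5, 0.2]
opening: 0.0
```

>>> {"name": "arm_command", "arguments": {
  "deltas": [
    [[0,3,0,0,0],[0,3,0,0,0]]
  ]
}}

```text
time_s: 12.6
eef_pos: [0.6958, 0.0186, 0.1798]
ee_rot: [0.455, -0.013, 0.89, 0.03]
force: [1.1, -0.8, 1.3]
opening: -0.0001
```

```bash
python3 - <<'E'
from wp import *
tipto([(84,-96,38)])
E
```

```text
t 12.6 p [0.6958 0.0186 0.1798] q [ 0.023  0.979  0.625  1.842  0.017 -0.046] F [ 1.1 -0.8  1.3] open -0.0001
X [-0.585  0.004 -0.811] Y [-0.051  0.998  0.041] Z [ 0.809  0.065 -0.584] tip [0.5946 0.0193 0.0395]
tip box mm [ 87.1 -93.9  39.5]
[[3, -2, -2, 0, 0], [3, -2, -2, 0, 0]]
```

>>> {"name": "arm_command", "arguments": {
  "deltas": [
    [[0,3,0,0,0],[0,3,0,0,0]]
  ]
}}

```text
time_s: 12.77
eef_pos: [0.6955, 0.0221, 0.1798]
ee_rot: [0.455, -0.013, 0.89, 0.03]
force: [-0.2, -0.6, 0.7]
opening: -0.0
```

>>> {"name": "arm_command", "arguments": {
  "deltas": [
    [[0,3,0,0,0],[0,3,0,0,0]]
  ]
}}

```text
time_s: 12.93
eef_pos: [0.6951, 0.0258, 0.1798]
ee_rot: [0.454, -0.013, 0.89, 0.03]
force: [0.4, -0.1, 0.3]
opening: 0.0003
```

```bash
python3 - <<'E'
from wp import *
import cv2
from cell import read_camera
tipto([(84,-96,38)])
cv2.imwrite("pics/wrist5.png",read_camera("wrist"))
E
```

```text
t 12.93 p [0.6951 0.0258 0.1798] q [ 0.033  0.979  0.624  1.842  0.024 -0.04 ] F [ 0.4 -0.1  0.3] open 0.0003
X [-0.587  0.004 -0.81 ] Y [-0.051  0.998  0.042] Z [ 0.808  0.066 -0.585] tip [0.5936 0.0266 0.0397]
tip box mm [ 86.5 -86.5  39.7]
[[3, -10, -1, 0, 0], [3, -10, -1, 0, 0]]
```

View pics/wrist5.png

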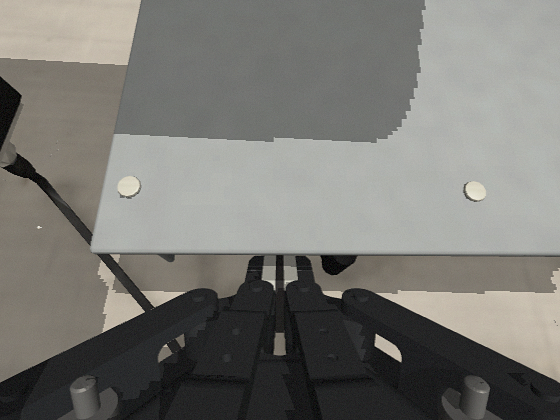

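```bash
python3 - <<'E'
from wp import *
tipto([(86.5,-112,40),(116,-112,58),(116,-5,58)])
E
```

```text
t 12.98 p [0.6951 0.0256 0.1798] q [ 0.032  0.979  0.624  1.842  0.023 -0.04 ] F [ 0.3  0.1 -0.4] open -0.0005
X [-0.586  0.004 -0.81 ] Y [-0.051  0.998  0.042] Z [ 0.808  0.066 -0.585] tip [0.5937 0.0264 0.0397]
tip box mm [ 86.6 -86.8  39.7]
[[-1, -25, -1, 0, 0], [-33, -24, 13, 0, 0], [-32, 11, 13, 0, 0], [-30, 47, 14, 0, 0], [-29, 82, 15, 0, 0], [-29, 82, 15, 0, 0]]
```

>>> {"name": "arm_command", "arguments": {
  "deltas": [
    [[0,-12,0,0,0],[-1,-20,0,0,0],[-12,-23,4,0,0],[-24,-23,10,0,0],[-33,-23,13,0,0],[-34,-23,14,0,0],[-32,11,13,0,0],[-30,47,14,0,0],[-29,82,15,0,0],[-29,82,15,0,0]]
  ]
}}

```text
time_s: 13.82
eef_pos: [0.7192, 0.1141, 0.1975]
ee_rot: [0.454, -0.015, 0.89, 0.032]
force: [0.5, 0.2, -0.8]
opening: -0.0003
```

```bash
python3 - <<'E'
from wp import *
import cv2
from cell import read_camera
tipto([(100,30,48),(84,40,39)])
cv2.imwrite("pics/wrist6.png",read_camera("wrist"))
E
```

```text
t 13.82 p [0.7192 0.1141 0.1975] q [0.142 1.044 0.818 1.967 0.086 0.045] F [ 0.5  0.2 -0.8] open -0.0003
X [-0.587  0.003 -0.81 ] Y [-0.055  0.998  0.044] Z [ 0.808  0.07  -0.585] tip [0.6176 0.1146 0.0575]
tip box mm [1.151e+02 1.000e-01 5.750e+01]
[[18, 30, -6, 0, 0], [35, 39, -13, 0, 0], [35, 39, -13, 0, 0]]
```

View pics/wrist6.png

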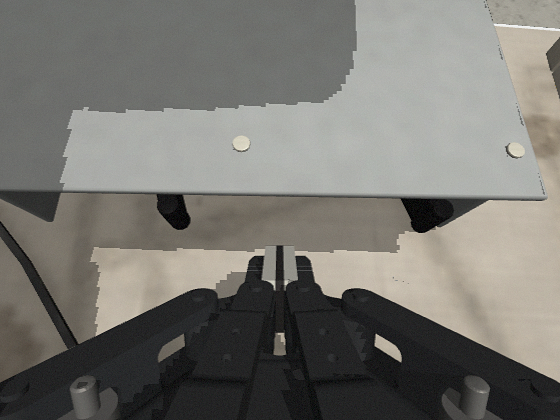

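Right handle now leans to image-right (+y), near (172,212). The left one is unchanged near (432,215). I'll gently feel the left handle, as the task asks.

>>> {"name": "arm_command", "arguments": {
  "deltas": [
    [[4,30,-2,0,0],[18,50,-6,0,0],[28,58,-10,0,0],[35,60,-13,0,0],[35,60,-13,0,0]]
  ]
}}

```text
time_s: 14.28
eef_pos: [0.684, 0.17, 0.1786]
ee_rot: [0.453, -0.015, 0.891, 0.031]
force: [-0.2, -1.4, 0.5]
opening: 0.0003
```

```bash
python3 - <<'E'
from wp import *
tipto([(84,72,39)])
E
```

```text
t 14.28 p [0.684  0.17   0.1786] q [0.219 0.993 0.655 1.85  0.129 0.109] F [-0.2 -1.4  0.5] open 0.0003
X [-0.588  0.001 -0.809] Y [-0.056  0.998  0.042] Z [ 0.807  0.07  -0.587] tip [0.5822 0.1702 0.0388]
tip box mm [82.6 57.5 38.8]
[[-1, 14, 1, 0, 0], [-1, 14, 1, 0, 0]]
```

>>> {"name": "arm_command", "arguments": {
  "deltas": [
    [[0,4,0,0,0],[0,8,0,0,0],[0,10,0,0,0],[0,10,0,0,0]]
  ]
}}

```text
time_s: 14.62
eef_pos: [0.6839, 0.1799, 0.1792]
ee_rot: [0.454, -0.015, 0.89, 0.031]
force: [-0.5, -0.6, -0.2]
opening: 0.0002
```

>>> {"name": "arm_command", "arguments": {
  "deltas": [
    [[0,1,0,0,0],[0,1,0,0,0]]
  ]
}}

```text
time_s: 14.78
eef_pos: [0.6841, 0.1808, 0.1792]
ee_rot: [0.454, -0.015, 0.89, 0.031]
force: [0.3, 0.2, -0.1]
opening: -0.0001
```

>>> {"name": "arm_command", "arguments": {
  "deltas": [
    [[0,1,0,0,0],[0,1,0,0,0]]
  ]
}}

```text
time_s: 14.95
eef_pos: [0.6841, 0.1818, 0.1792]
ee_rot: [0.454, -0.015, 0.89, 0.031]
force: [0.3, 0.7, -0.2]
opening: 0.0003
```

>>> {"name": "arm_command", "arguments": {
  "deltas": [
    [[0,1,0,0,0],[0,1,0,0,0]]
  ]
}}

```text
time_s: 15.12
eef_pos: [0.6841, 0.1827, 0.1792]
ee_rot: [0.454, -0.015, 0.89, 0.031]
force: [-0.1, -2.8, 0.3]
opening: 0.0001
```

```bash
python3 - <<'E'
from wp import *
tipto([(84,72,39)])
E
```

```text
t 15.12 p [0.6841 0.1827 0.1792] q [0.235 0.999 0.669 1.856 0.138 0.122] F [-0.1 -2.8  0.3] open 0.0001
X [-0.587  0.001 -0.809] Y [-0.055  0.998  0.041] Z [ 0.807  0.069 -0.586] tip [0.5825 0.1828 0.0392]
tip box mm [83.6 70.1 39.2]
[[0, 2, 1, 0, 0], [0, 2, 1, 0, 0]]
```

Contact at 70, as predicted. I'll push one small step more to tell the stop from the over-centre action.

>>> {"name": "arm_command", "arguments": {
  "deltas": [
    [[0,1,0,0,0],[0,1,0,0,0]]
  ]
}}

```text
time_s: 15.28
eef_pos: [0.6842, 0.1832, 0.1792]
ee_rot: [0.454, -0.016, 0.89, 0.031]
force: [1.2, -5.2, -0.6]
opening: -0.0003
```

```bash
python3 - <<'E'
from wp import *
tipto([(84,55,39),(116,30,58),(116,0,58)])
E
```

```text
t 15.28 p [0.6842 0.1832 0.1792] q [0.236 0.999 0.67  1.856 0.138 0.123] F [ 1.2 -5.2 -0.6] open -0.0003
X [-0.587 -0.    -0.809] Y [-0.056  0.998  0.04 ] Z [ 0.807  0.069 -0.586] tip [0.5825 0.1832 0.0392]
tip box mm [83.6 70.5 39.2]
[[-1, -15, 0, 0, 0], [-18, -28, 7, 0, 0], [-35, -40, 14, 0, 0], [-36, -70, 13, 0, 0], [-36, -70, 13, 0, 0]]
```

The force rose 2.4 N in 0.5 mm, about 5 N/mm, so this is the stop and the left handle is ON. Withdrawing.

>>> {"name": "arm_command", "arguments": {
  "deltas": [
    [[-1,-15,0,0,0],[-10,-22,3,0,0],[-22,-30,9,0,0],[-35,-40,14,0,0],[-36,-70,13,0,0],[-36,-70,13,0,0]]
  ]
}}

```text
time_s: 15.78
eef_pos: [0.7207, 0.1091, 0.198]
ee_rot: [0.454, -0.014, 0.89, 0.03]
force: [-0.4, -0.6, 0.5]
opening: 0.0002
```

```bash
python3 - <<'E'
from wp import *
import cv2
from cell import read_camera
tipto([])
a=read_camera("wrist");cv2.imwrite("pics/wrist7.png",a)
v=np.vstack([cv2.resize(a[175:250,60:200],(560,300),interpolation=cv2.INTER_CUBIC),cv2.resize(a[175:250,360:500],(560,300),interpolation=cv2.INTER_CUBIC)])
cv2.imwrite("pics/hz7.png",cv2.convertScaleAbs(v,alpha=1.6,beta=15))
E
```

```text
t 15.78 p [0.7207 0.1091 0.198 ] q [0.135 1.046 0.824 1.971 0.08  0.044] F [-0.4 -0.6  0.5] open 0.0002
X [-0.587  0.001 -0.81 ] Y [-0.053  0.998  0.039] Z [ 0.808  0.066 -0.585] tip [0.6192 0.1092 0.0579]
tip box mm [116.3  -5.3  57.9]
[[0, 0, 0, 0, 0]]
```

View pics/hz7.png

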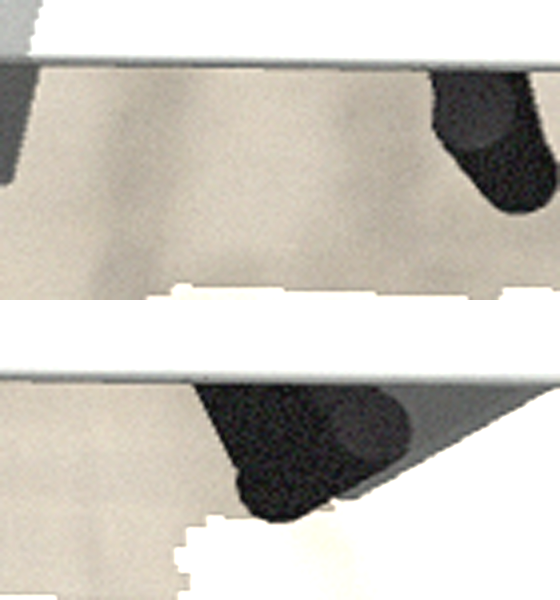

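```bash
python3 - <<'E'
from h import *
s,R,p=rep()
c=get_calibration("wrist");T=c["T_tool_cam"]
def wr(u,v,z):
    d=R@T[:3,:3]@np.linalg.inv(c["K"])@np.array([u,v,1.]);o=p+R@T[:3,3]
    return w2b(o+d*(z-o[2])/d[2])*1000
print("R",wr(60+478/4,175+110/4,.055),"Rlow",wr(60+518/4,175+180/4,.025),"L",wr(360+372/4,175+122/4,.055))
E
```

```text
t 15.83 p [0.7202 0.1108 0.1979] q [0.138 1.046 0.823 1.97  0.083 0.046] F [ 0.4 -0.2  0. ] open 0.0
X [-0.587  0.002 -0.809] Y [-0.052  0.998  0.04 ] Z [ 0.808  0.066 -0.586] tip [0.6187 0.1111 0.0579]
R [ 84.61208118 -55.61480595  55.        ] Rlow [ 84.33046634 -57.02183299  25.        ] L [83.9274436  90.21168933 55.        ]
```

```bash
python3 - <<'E'
import cv2
from cell import read_camera,r
cv2.imwrite("pics/top2.png",read_camera("top"));cv2.imwrite("pics/scene2.png",read_camera("scene"))
E
```

```text
(no output)
```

View pics/top2.png

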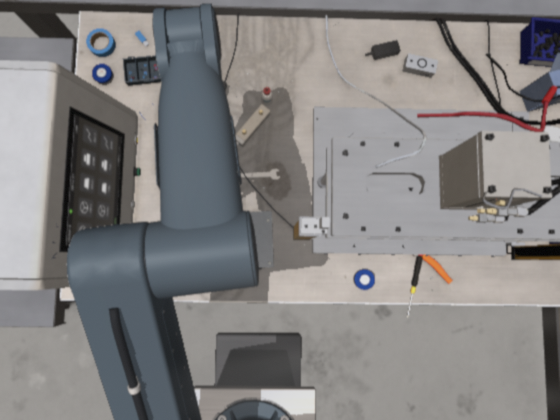

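View pics/scene2.png

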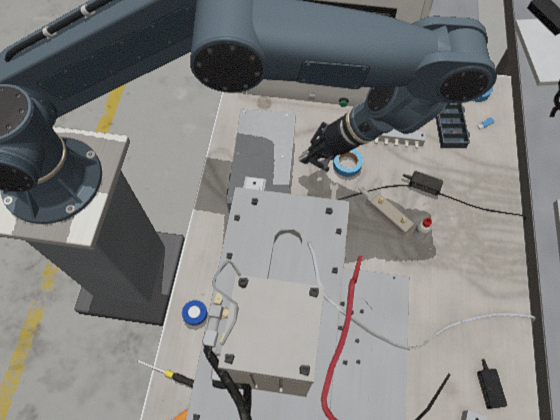

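The tape roll (348,163 in the scene view), the spanner end (275,174 in the top view) and the tin (364,279 in the top view) are where they were. The gripper is clear behind the box.

```bash
python3 -c "
from cell import r
r.job_done()"
```

```text
the job is handed in; nothing more can be done
```

Both isolator handles are on, and the job was handed in at about 16 s of the 51 s allowed.

- **Getting the tilt:** The move rows offer no pitch. I got a fingertip tilt of about 36° by running the arm into its joint 1 and joint 4 range ends in free air behind the robot, which tips the tool a little with each call. I carried that tilt round to the back of the box. On the way over the box, joint 4's end was met again and cost about 1–2° of tilt.
- **Right handle:** It was off, leaning −0.30 rad in the wrist picture. I pushed it left from the right gap. The force started at 5–6 N and fell to nothing after about 10 mm, and the handle snapped over. In the picture its tip went from y ≈ −88 mm to −56 mm, the full throw of about 30 mm.
- **Left handle:** It was already on, leaning +0.29 rad. I felt it lightly: the push rose to 5 N at roughly 5 N/mm, which is its stop, and I backed off. Its tip stayed at y ≈ 89–90 mm.
- **Last checks:** The gripper stands clear behind the box with about 0 N on it. The tape roll, the tin and the visible end of the spanner are unmoved in the camera views; the arm hid the spanner's other end. The largest force component I read during the pushes was about 5.5 N. No check failed.

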